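Load the service kit tray, column off its hook last

TASK

Load the three-pocket kit tray on the lab bench from the shortest part to the tallest, setting each part down upright on its pocket's floor without dropping it: first the round cover in the largest (end) pocket, then the square filter housing in the other end pocket. Only then take the tall column off its hook, by pushing its lifting eye straight back towards the post against the sprung keeper until the eye's bar clears the hook's nib, then lifting the bar over the nib and bringing the eye off past the hook's tip, and stand it in the middle pocket. Leave the jar, screwdriver and cup alone.

Things in the scene. Friction and masses are not known exactly. Their poses are not given: they have to be found in the camera images.
- cover_c (a point): Round aluminium cover lying flat: disc 60 mm across, 8 mm thick, with a central round boss 24 mm across rising to 36 mm above its underside (pinch the boss near its top). The point is on its axis 18 mm above its underside; z up. About 0.15 kg.
- housing_c (a point): Square aluminium filter housing: block 44 x 44 mm, 46 mm high, with a brass port 18 mm across and 12 mm high on top (58 mm in all); pinch the block by opposite sides. The point is on its upright axis 29 mm above its underside; x and y are square to its sides, z up. About 0.22 kg.
- column_c (a point): Tall aluminium column, 224 mm in all, hanging on the hook with its underside 34 mm above the bench: foot 46 mm across and 10 mm high, body 40 mm across up to 110 mm, lifting eye and grip lug above. The point is on its axis 112 mm above its underside; z up. About 0.35 kg.
- column_bar (a point): Centre of the lower cross-bar of the column's steel lifting eye, 158 mm above the column's underside; 8 mm thick, along y; it rests on the hook's arm. Two 8 mm uprights, axes 32 mm apart along y, carry it and a second bar 22 mm higher. The open window under the lower bar is 24 mm wide (y) and 44 mm high, down to the top of the body.
- column_lug (a point): Square steel grip lug on top of the eye's upper bar: 14 mm (x) by 22 mm (y), its top 224 mm and its root 184 mm above the column's underside. The point is on its axis 207 mm above the underside. Pinch it from above across its 22 mm width (along y), with fingertips no lower than 21 mm under this point: all of the hook and stand lies lower.
- pocket_cover (a point): Largest pocket of the fixed grey tray, an end one, 69 mm square inside. The point is the centre of its floor, 4 mm above the bench; walls rise 12 mm above the floor. x, y square to its sides; the tray (77 mm in x, 195 mm in y) has its pockets in a row along y: cover, column 66.5 mm on, housing 59 mm further.
- pocket_column (a point): Middle pocket of the tray, 56 mm square inside; the point is the centre of its floor; axes as for the cover's pocket.
- pocket_housing (a point): The smaller end pocket of the tray, 54 mm square inside; the point is the centre of its floor; axes as for the cover's pocket.
- hook_seat (a point): Steel hook on a fixed grey stand. The point is on top of the hook's level arm under the hung bar, 188 mm above the bench; x runs from the hook's tip back to the post, y across, z up. The arm is 10 mm wide, 8 mm deep, from x = -17 mm to the post at +52 mm (post 30 x 28 mm, top 12 mm above the arm). Base plate 150 x 90 x 10 mm.
- hook_nib (a point): Back end of the nib, at the top; 4 mm behind (x) and 18 mm above the hook_seat point, same axes. The hook's tip turns up 11 mm before hook_seat; from it the nib, 5 mm thick, reaches back over the bar, so the bar cannot go straight up: push its centre back to 7 to 10 mm behind this point, raise the column 26 mm in all (21 to 33), then draw it over 50 mm towards -x.
- keeper (a joint): Sprung keeper of the hook: a small dark steel plate, 16 mm wide, standing across the arm 5 mm behind hook_seat, from 1 to 15 mm above the arm, closing the throat behind the nib. Value in m: 0 shut, up to 0.020 as it is pushed back towards the post. About 2 N starts it, 4.5 N holds it at 0.013; it springs shut.
- jar_top (a point): Bystander: amber glass jar, 54 mm across, 85 mm high; the point is the middle of its top.
- driver_grip (a point): Bystander: screwdriver lying on the bench; the point is on its handle.
- beaker_rim (a point): Bystander: white ceramic cup, 72 mm across, 90 mm high; the point is the middle of its mouth.

How it is judged (in metres and radians):
On the way, in this order (a step that is already met when the one before it is completed fails the run):
1. the cover lies flat in the largest pocket, released, the column still on its hook (horizontal distance between cover_c and pocket_cover below 0.009 m and height (world z) of cover_c below 0.025 m and angle between cover_c's own z axis and vertical below 0.06 rad and linear speed of cover below 0.03 m/s and contact force between the fingers and cover below 0.1 N and distance of column_c from where it was at the start of the episode below 0.03 m), for 0.2 s.
2. the housing stands in the other end pocket, released, the column still on its hook (horizontal distance between housing_c and pocket_housing below 0.009 m and height (world z) of housing_c below 0.036 m and angle between housing_c's own z axis and vertical below 0.06 rad and linear speed of housing below 0.03 m/s and contact force between the fingers and housing below 0.1 N and distance of column_c from where it was at the start of the episode below 0.03 m), for 0.2 s.
3. the keeper is pushed back by at least 7 mm, the column still on the hook (value of joint keeper above 0.007 m and distance of column_c from where it was at the start of the episode below 0.03 m).
4. the column's eye is off the hook (horizontal distance between column_c and hook_seat above 0.045 m), for 0.1 s.
At the end, for the whole second after the job is handed in: Cover, housing and column each stand in their own pocket: centre within 9 mm of the pocket's centre, resting on its floor (within 3 mm), upright within 0.06 rad, released and at rest; the keeper has sprung shut (horizontal distance between cover_c and pocket_cover below 0.009 m and height (world z) of cover_c below 0.025 m and angle between each of cover_c, housing_c, column_c's own z axis and vertical below 0.06 rad and horizontal distance between housing_c and pocket_housing below 0.009 m and height (world z) of housing_c below 0.036 m and horizontal distance between column_c and pocket_column below 0.009 m and height (world z) of column_c below 0.119 m and linear speed of each of cover, housing, column below 0.03 m/s and value of joint keeper below 0.003 m); the robot touches nothing.
It fails at once if a part is dropped (moves faster than 0.6 m/s out of the fingers, away from where it started) ((linear speed of cover above 0.6 m/s and contact force between the fingers and cover below 0.1 N and distance of cover_c from where it was at the start of the episode above 0.06 m) or (linear speed of housing above 0.6 m/s and contact force between the fingers and housing below 0.1 N and distance of housing_c from where it was at the start of the episode above 0.06 m) or (linear speed of column above 0.6 m/s and contact force between the fingers and column below 0.1 N and distance of column_c from where it was at the start of the episode above 0.06 m)).
It fails at once if the jar, screwdriver or cup is moved by more than 30 mm (distance of any of jar_top, driver_grip, beaker_rim from where it was at the start of the episode above 0.03 m).
It also fails if it takes over 67 s, if anything falls off the work surface, if the arm or the gripper's body presses on something with over 40 N, if the wrist force passes 120 N, or if a joint passes its speed limit or range.

ROBOT

A 6-joint arm with a two-finger parallel gripper is mounted at the origin on the work surface. World frame = base frame: x ahead of the robot, y to its left, z up, the work surface at z = 0. Lengths are in mm, angles in rad, forces in N, time in s.
With the tool pointing down it reaches from about 400 to 925 mm from the base axis. Payload 12.5 kg.
Tool frame: the origin (TCP) lies on the mounting face of the last link; the fingertips stand 190 mm ahead of it and the grasp point (between the pads) lies 171 mm ahead of it; z points along the fingers, y is the line along which they close (so a half turn about z gives the same grasp; the last joint's range is limited). The gripper opens to 95 mm and grips with 3 to 60 N. Pads are 20 mm wide; open, the fingers measure 119 mm over their backs; the gripper's body (75 mm by 180 mm) begins 59 mm behind the grasp point.
Start: joints at [-1.39, 0.491, 1.559, -0, 1.092, -0.106], TCP at [176.822, -599.465, 404.761] pointing down, gripper open.
Joint ranges: [-3.1, 3.1], [-0.84, 2.19], [0.05, 2.79], [-1.13, 4.28], [0.06, 2.93], [-2.69, 2.69]. Speed limits (rad/s): [2.22, 2.22, 2.79, 3.14, 3.14, 3.14].

INTERFACE

Orientations are given as a unit quaternion [w, x, y, z].
In Python, from workcell import arm, viewer, job_done gives the robot as it stands.
- The arm moves only by the shell command python3 -m inch 'ROWS' [FORCE]. ROWS is JSON, a list of rows, each a list of 5 numbers: the closure in counts, from 0 (fully open) to 255 (shut), then the shift along the world's x, y, z in mm, then the turn about the world's z in rad. In form: [[hand, x, y, z, spin], ...]. A call has 1 to 20 rows; each row is the pose to reach, as a shift and turn from the pose commanded when the call began; what a row does not reach only later rows make up. A row lasts 1/12 s, in which the tool goes at most 41.7 mm and 7.16 degrees, less where a joint would pass 70% of its speed; a pose out of reach is approached as far as the arm can. A call with a gripper value outside its range is refused whole. The fingers move at their own pace and stop on an object; FORCE is the grip in N (left out, the last holds). Time passes only in rows, so rows that repeat a pose let the fingers close. It gives the time, the measured TCP pose, the force, the opening and the grip force at its end, in the units of the state.
- arm.get_obs(): the state, without advancing time (a new reading comes with each control period).
- viewer.camera(name): name is "side" or "top" or "wrist"; returns (picture, depth): 480x640x3 uint8, red, green, blue; 480x640 float32, mm along the optical axis (not along the pixel's ray), 0 where there is no reading.
- viewer.get_calibration(name): a dict with "K" (3x3 intrinsics, pixels), "rvec" (rotation vector, rad) and "tvec" (3), from world to camera coordinates, as OpenCV has them; the wrist camera has in their place "hand_eye" (4x4, takes a point from camera to tool coordinates, whose origin is the TCP and whose axes are the flange's). Camera axes: x right, y down, z forward; pixel columns grow to the right and rows downward; lengths in mm; the calibration is good to about 2 mm. The wrist camera is an equidistant fisheye: a pixel r from the principal point sees the ray r / f radians off the axis. A picture is of the moment at which its call begins: read the wrist's pose just before it. get_calibration takes no time and is no camera call.
- job_done(): hands the job in; it is judged then, once.
The state is a dict: "clock": time; "qpos": joint angles; "joint_vel": joint speeds; "joint_torque": joint torques, N m; "position": TCP position; "tcp_rot": TCP orientation; "force": force on the tool from outside, world axes, zero at the start; "torque": the same for the moment, N m; "opening": opening from 0.0 (shut) to 1.0 (fully open); "grasp_force": force on a finger pad.
Only numpy, scipy, OpenCV 4.12 (cv2) and the standard library are available. Lean on these libraries where they do the work, as an engineer would, in place of code of your own. Each camera call takes 0.05 s, during which the arm holds its last target. There are 200 camera calls.

## Working session

There is one attempt and no reset: what is moved stays moved. The work goes in short steps, Python scripts to look and compute and a shell command to move; the robot and the scene stay as the last step left them, time stands still between calls to the robot, and variables do not carry over. Pictures are saved under pics/ and viewed, at most 10 in all, crops included, and the job is handed in when it is done.

```bash
mkdir -p pics; cat > h.py <<'E'
import numpy as np, cv2
from workcell import arm, viewer, job_done
def cal(n):
    c=viewer.get_calibration(n); K=np.array(c["K"],float)
    return K,cv2.Rodrigues(np.array(c["rvec"],float))[0],np.array(c["tvec"],float).ravel()
def pts(n,depth):
    K,R,t=cal(n); v,u=np.mgrid[:480,:640]
    d=depth
    P=np.stack([(u-K[0,2])/K[0,0]*d,(v-K[1,2])/K[1,1]*d,d],-1)
    W=(P-t)@R; W[d<=0]=np.nan
    return W
E
python3 - <<'E'
from h import *
for n in("top","side"):
    p,d=viewer.camera(n); np.savez(n+".npz",p=p,d=d); cv2.imwrite(f"pics/{n}0.png",p[...,::-1])
    K,R,t=cal(n); print(n,K.tolist(),(-R.T@t).round(),R[2].round(2))
print(arm.get_obs())
E
```

```text
top [[512.1252979787721, 0.0, 329.46031095964713], [0.0, 512.1252979787721, 238.1235591408591], [0.0, 0.0, 1.0]] [ 467.    9. 1034.] [ 0.15  0.   -0.99]
side [[476.33520497003155, 0.0, 314.36874445150505], [0.0, 476.33520497003155, 238.13635653308128], [0.0, 0.0, 1.0]] [172. 779. 818.] [ 0.38 -0.7  -0.61]
{'clock': 0.1, 'qpos': array([-1.38957596e+00,  4.91502969e-01,  1.55939805e+00,  1.45975696e-05,
        1.09168120e+00, -1.05602491e-01]), 'joint_vel': array([-0.00123118, -0.0026864 , -0.00256469,  0.00163784,  0.00059169,
        0.0002214 ]), 'joint_torque': array([ 3.40887877e-03, -6.13622260e+01, -2.58606738e+01,  6.94256555e-02,
        4.69593261e-02, -6.09747030e-05]), 'position': array([ 176.83283721, -599.43401555,  404.21450802]), 'tcp_rot': array([-4.94673126e-04,  9.89734554e-01,  1.42916998e-01, -1.22320530e-05]), 'force': array([-0.39723431,  0.34147709,  0.14593684]), 'torque': array([ 0.01528727, -0.02689623,  0.03215423]), 'grasp_force': 0.0, 'opening': 0.9986383719534605}
```

View pics/top0.png

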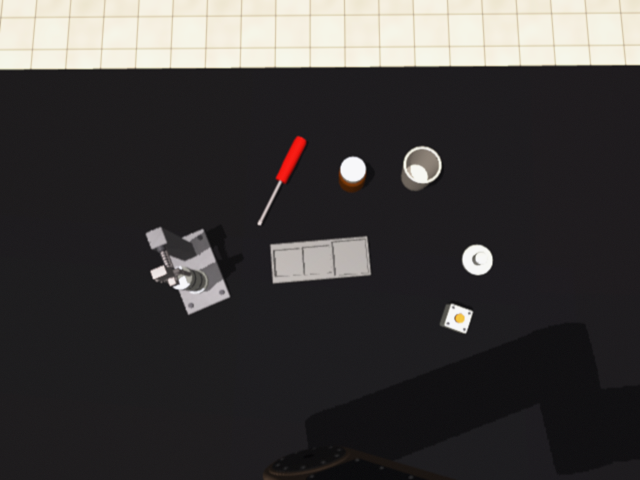

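View pics/side0.png

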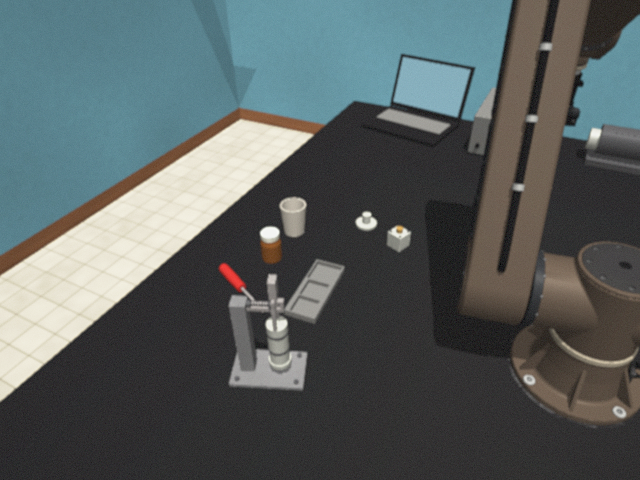

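The top view shows the stand and hook at about (190,270), the tray at (320,260) with the cover pocket on the right, the cover at (478,260), the housing at (459,318), and the jar, cup and screwdriver above them. I'll measure these from depth.

```bash
python3 - <<'E'
from h import *
f=np.load("top.npz"); W=pts("top",f["d"])
def reg(n,c0,c1,r0,r1,z0,z1):
    w=W[r0:r1,c0:c1].reshape(-1,3); m=(w[:,2]>z0)&(w[:,2]<z1); q=w[m]
    if len(q)<5: print(n,len(q)); return
    r=cv2.minAreaRect(q[:,:2].astype(np.float32))
    print(n,len(q),"mean",q.mean(0).round(1),"z",np.percentile(q[:,2],[5,50,95]).round(1),"rect",np.round(r[0],1),np.round(r[1],1),round(r[2],1))
print(np.nanmedian(W[300:330,350:420,2]))
reg("cover boss",455,500,235,285,28,45)
reg("cover disc",455,500,235,285,4,14)
reg("housing top",435,485,295,345,40,52)
reg("port",435,485,295,345,53,66)
reg("tray walls",260,380,230,290,11,22)
reg("tray",260,380,230,290,2,22)
reg("base",140,240,220,320,5,15)
reg("post",140,240,220,320,195,210)
reg("lug",140,240,220,320,250,265)
reg("arm",140,240,220,320,180,194)
reg("body",140,240,220,320,138,150)
reg("jar",330,375,145,200,75,95)
E
python3 - <<'E'
import cv2
i=cv2.imread("pics/top0.png")
a=cv2.resize(i[225:320,140:240],(600,570),interpolation=3)
cv2.imwrite("pics/hookcrop.png",a)
a=cv2.resize(i[230:290,260:380],(800,400),interpolation=3)
cv2.imwrite("pics/traycrop.png",a)
E
```

```text
-0.696118186501884
cover boss 126 mean [ 575.5 -283.    35.1] z [30.6 35.3 38.3] rect [ 575.8 -283.6] [22.7 22.5] 22.0
cover disc 522 mean [ 575.  -282.2    7.4] z [ 4.9  7.3 10.5] rect [ 578.5 -278.4] [70.9 89.2] 88.3
housing top 461 mean [ 459.7 -230.6   45.3] z [42.1 45.3 48.4] rect [ 459.7 -231.5] [44.7 44.2] 69.4
port 79 mean [ 459.7 -231.4   56.9] z [54.  56.9 60.6] rect [ 459.5 -231.4] [17.5 16.8] 89.7
tray walls 1090 mean [576.1  46.   15.3] z [12.2 15.4 18.3] rect [577.2  32.1] [ 77.4 195. ] 4.5
tray 3408 mean [577.2  33.1   7.7] z [ 2.3  4.9 17.2] rect [579.2  33.7] [241.7 120.2] 89.6
base 2020 mean [549.6 268.2   9.5] z [ 6.3  9.4 12.7] rect [551.1 296.4] [190.1 157.7] 16.5
post 516 mean [576.3 289.7 199.8] z [196.1 199.4 205.9] rect [564.5 282.5] [99.3 38. ] 19.9
lug 153 mean [532.9 271.7 256.6] z [251.5 256.9 259. ] rect [533.2 272.2] [14.6 22.4] 23.1
arm 167 mean [559.4 277.6 187.5] z [181.2 187.5 193.5] rect [561.3 286.1] [96.5 38.7] 27.3
body 255 mean [539.5 269.  143.1] z [139.6 143.1 146.7] rect [563.9 275.7] [100.9  32.6] 12.3
jar 493 mean [742.2 -32.7  84. ] z [80.6 84.1 86.9] rect [742.6 -33.3] [46.  46.6] 89.5
```

View pics/hookcrop.png

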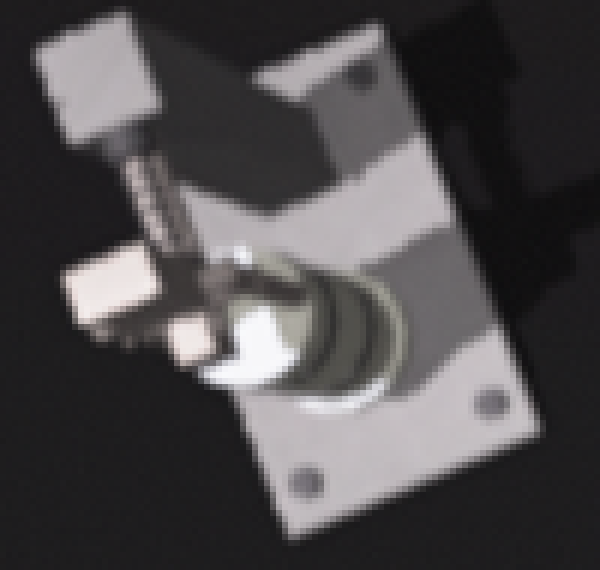

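The hook crop shows the post at upper left, the arm running down-right to the eye, and the lug top at about (112,283). The hook's x axis is therefore near +23° in world. I'll go above the cover, take a wrist look, and refine the tray and post from data.

```bash
cat >> h.py <<'E'
from scipy.spatial.transform import Rotation as Ro
def wpts():
    o=arm.get_obs(); p,d=viewer.camera("wrist"); c=viewer.get_calibration("wrist"); K=np.array(c["K"],float); H=np.array(c["hand_eye"],float)
    v,u=np.mgrid[:480,:640]; x=(u-K[0,2])/K[0,0]; y=(v-K[1,2])/K[1,1]; th=np.hypot(x,y)+1e-9
    s=np.tan(np.minimum(th,1.5))/th
    P=np.stack([x*s*d,y*s*d,d],-1); P=P@H[:3,:3].T+H[:3,3]
    q=o["tcp_rot"]; W=Ro.from_quat([q[1],q[2],q[3],q[0]]).apply(P.reshape(-1,3)).reshape(480,640,3)+o["position"]
    W[d<=0]=np.nan
    return p,W,o
def box(W,n,cx,cy,rad,z0,z1):
    w=W.reshape(-1,3); m=(np.abs(w[:,0]-cx)<rad)&(np.abs(w[:,1]-cy)<rad)&(w[:,2]>z0)&(w[:,2]<z1); q=w[m]
    if len(q)<5: print(n,len(q)); return
    r=cv2.minAreaRect(q[:,:2].astype(np.float32))
    print(n,len(q),"mean",q.mean(0).round(1),"z",np.percentile(q[:,2],[5,50,95]).round(1),"rect",np.round(r[0],1),np.round(r[1],1),round(r[2],1))
E
python3 - <<'E'
from h import *
f=np.load("top.npz"); W=pts("top",f["d"])
box(W[226:250,146:168],"post",600,300,60,193,207)
E
python3 -m inch '[[0,399,316,0,-0.64],[0,399,316,0,-0.64],[0,399,316,0,-0.64],[0,399,316,0,-0.64],[0,399,316,0,-0.64],[0,399,316,0,-0.64],[0,399,316,0,-0.64],[0,399,316,0,-0.64],[0,399,316,0,-0.64],[0,399,316,0,-0.64],[0,399,316,0,-0.64],[0,399,316,0,-0.64],[0,399,316,0,-0.64],[0,399,316,0,-0.64],[0,399,316,0,-0.64],[0,399,316,0,-0.64]]' 20
python3 - <<'E'
from h import *
p,W,o=wpts(); cv2.imwrite("pics/w1.png",p[...,::-1]); np.savez("w1.npz",p=p,W=W)
print(o["position"],o["tcp_rot"],o["clock"])
box(W,"boss",576,-283,45,28,42)
box(W,"disc",576,-283,45,4,14)
box(W,"housing",460,-231,45,40,52)
box(W,"port",460,-231,45,53,66)
E
```

```text
post 348 mean [593.1 296.9 199.1] z [195.8 199.2 201.8] rect [591.8 297.3] [37.8 28.5] 20.5
clock: 1.43
position: [575.2, -284.0, 404.4]
tcp_rot: [0.0, 0.984, -0.176, -0.0]
force: [0.3, 0.1, 0.5]
opening: 1.002
grasp_force: 0.0
[ 575.23295974 -283.96271409  404.43364608] [ 6.57984593e-06  9.84422530e-01 -1.75818331e-01 -4.44578355e-04] 1.4333
boss 507 mean [ 579.8 -285.1   36.2] z [34.2 36.4 37.7] rect [ 579.2 -284.7] [23.1 24. ] 70.0
disc 1956 mean [ 581.  -285.4    8.5] z [7.2 8.5 9.8] rect [ 578.8 -284.5] [58.2 59.7] 69.9
housing 1269 mean [ 467.3 -234.2   46.4] z [43.3 46.5 48.7] rect [ 464.1 -232.4] [44.  43.6] 70.1
port 245 mean [ 463.9 -232.8   58. ] z [54.8 58.5 59.5] rect [ 463.3 -232.5] [17.9 17.5] 78.4
```

View pics/w1.png

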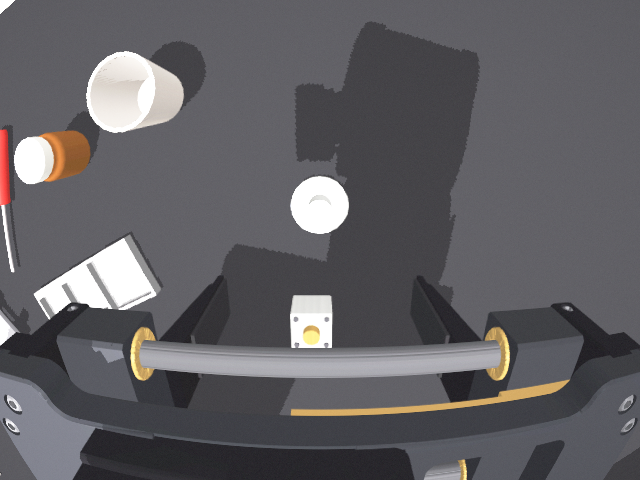

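The wrist view shows the cover at (319,205) straight ahead of the grasp, the housing at (312,322), and the tray at lower left. Wrist and top camera agree within 4 mm, so I'll use the average and descend on the boss.

```bash
python3 -m inch '[[0,1.7,-0.6,-40,-0.01],[60,1.7,-0.6,-80,-0.01],[100,1.7,-0.6,-120,-0.01],[120,1.7,-0.6,-155,-0.01],[120,1.7,-0.6,-180,-0.01],[120,1.7,-0.6,-195,-0.01],[120,1.7,-0.6,-200,-0.01],[120,1.7,-0.6,-200,-0.01],[255,1.7,-0.6,-200,-0.01],[255,1.7,-0.6,-200,-0.01],[255,1.7,-0.6,-200,-0.01],[255,1.7,-0.6,-200,-0.01],[255,1.7,-0.6,-200,-0.01],[255,1.7,-0.6,-200,-0.01],[255,1.7,-0.6,-200,-0.01]]' 20
```

```text
clock: 2.73
position: [577.6, -284.1, 205.6]
tcp_rot: [0.0, 0.984, -0.181, 0.0]
force: [-1.0, 0.1, 5.9]
opening: 0.241
grasp_force: 20.0
```

Gripped. I'll lift and carry the cover above its pocket, then look.

```bash
python3 -m inch '[[255,0,0,20,0],[255,0,0,50,0],[255,0,15,85,0],[255,1,40,115,0],[255,1,70,130,0],[255,2,100,130,0],[255,3,130,130,0],[255,4,160,130,0],[255,4,190,130,0],[255,4,220,130,0],[255,4,245,130,0],[255,4,257,130,0],[255,4,257,130,0],[255,4,257,130,0],[255,4,257,130,0]]'
python3 - <<'E'
from h import *
p,W,o=wpts(); cv2.imwrite("pics/w2.png",p[...,::-1]); np.savez("w2.npz",p=p,W=W)
print(o["position"],o["opening"],o["grasp_force"])
box(W,"walls",577,32,130,12,22)
box(W,"held",*o["position"][:2],45,120,175)
f=viewer.camera("top"); Wt=pts("top",f[1])
box(Wt,"tray top",577,32,130,12,22)
E
```

```text
clock: 3.98
position: [581.6, -27.9, 334.7]
tcp_rot: [0.0, 0.984, -0.181, -0.0]
force: [0.3, 0.7, -0.9]
opening: 0.243
grasp_force: 20.0
[581.60124721 -27.91058493 334.70935243] 0.24317879328280195 19.99944359064102
walls 4770 mean [597.2  53.6  16.2] z [13.6 16.4 17.7] rect [626.8  46.2] [173.6 217.6] 4.8
held 8428 mean [592.  -31.8 148.4] z [136.5 138.4 167.2] rect [584.5 -28.8] [57.5 57.8] 25.4
tray top 411 mean [593.7 114.2  15.4] z [12.7 15.3 18.2] rect [619.  113.3] [176.9  68.7] 15.1
```

View pics/w2.png

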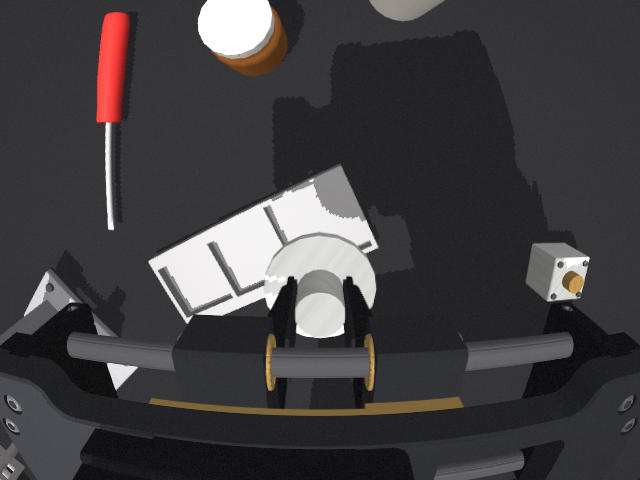

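The tray runs from (150,262) to (341,165), with its cover-pocket far corner at (378,246), and the cover is held level at (320,265). I'll fit the tray edges in this same wrist frame.

```bash
python3 - <<'E'
from h import *
f=np.load("w2.npz"); W=f["W"]; 
w=W[150:330,140:400].reshape(-1,3); w=w[(w[:,2]>12.5)&(w[:,2]<20)]
a=np.radians(4.7); R=np.array([[np.cos(a),np.sin(a)],[-np.sin(a),np.cos(a)]])
l=(w[:,:2]-[577.2,32.1])@R.T; m=(abs(l[:,0])<46)&(abs(l[:,1])<106); l=l[m]
r=cv2.minAreaRect(w[m][:,:2].astype(np.float32)); print(r)
print("far +x edge",np.percentile(l[l[:,1]<50][:,0],[95,98,99.5]).round(1),"y",np.percentile(l[:,1],[.2,1,50,99,99.8]).round(1))
h=W[225:345,260:380].reshape(-1,3); h=h[(h[:,2]>134)&(h[:,2]<141)]; 
(c,rad)=cv2.minEnclosingCircle(h[:,:2].astype(np.float32)); print("disc",c,rad)
h=W[225:345,260:380].reshape(-1,3); h=h[(h[:,2]>162)&(h[:,2]<172)]; 
(c,rad)=cv2.minEnclosingCircle(h[:,:2].astype(np.float32)); print("boss",c,rad)
E
```

```text
((580.0697021484375, 31.572555541992188), (78.359130859375, 196.3442840576172), 4.628157138824463)
far +x edge [41.  41.3 41.6] y [-98.6 -98.1  27.3  96.   96.8]
disc (582.99462890625, -28.53214454650879) 30.32037353515625
boss (588.0008544921875, -30.310319900512695) 20.136234283447266
```

Tray and disc in the same frame agree, and the needed correction is (+0.7,+1). Descending.

```bash
python3 -m inch '[[255,0.7,1.2,-30,0],[255,0.7,1.2,-65,0],[255,0.7,1.2,-92,0],[255,0.7,1.2,-108,0],[255,0.7,1.2,-116,0],[255,0.7,1.2,-120,0],[255,0.7,1.2,-122,0],[255,0.7,1.2,-124,0],[255,0.7,1.2,-124.5,0],[255,0.7,1.2,-124.5,0]]'
```

```text
clock: 4.92
position: [582.4, -25.9, 211.0]
tcp_rot: [0.0, 0.984, -0.181, 0.001]
force: [-0.5, -0.3, -2.3]
opening: 0.239
grasp_force: 20.0
```

```bash
python3 -m inch '[[255,0,0,-1,0],[255,0,0,-1,0],[255,0,0,-1,0]]'; python3 -m inch '[[255,0,0,-1,0],[255,0,0,-1,0],[255,0,0,-1,0]]'
```

```text
clock: 5.17
position: [582.3, -25.8, 209.6]
tcp_rot: [0.0, 0.984, -0.181, 0.0]
force: [0.1, 0.3, 0.6]
opening: 0.239
grasp_force: 20.0
clock: 5.42
position: [582.2, -25.8, 209.5]
tcp_rot: [0.0, 0.984, -0.181, 0.0]
force: [-4.4, 1.2, 12.9]
opening: 0.243
grasp_force: 20.0
```

The cover is seated. Releasing, rising and going above the housing.

```bash
python3 -m inch '[[120,0,0,0.5,0],[120,0,0,0.5,0],[120,0,0,0.5,0],[120,0,0,15,0],[90,0,0,50,0],[40,0,-10,90,0],[0,-20,-40,110,0.01],[0,-40,-75,110,0.01],[0,-60,-110,110,0.01],[0,-80,-145,110,0.01],[0,-100,-175,110,0.01],[0,-115,-198,110,0.01],[0,-120.5,-206,110,0.01],[0,-120.5,-206,110,0.01],[0,-120.5,-206,110,0.01]]'
python3 - <<'E'
from h import *
p,W,o=wpts(); print(o["position"])
box(W,"housing",461,-231,45,40,50)
d=viewer.camera("top"); Wt=pts("top",d[1]); box(Wt,"cover boss",581,-26,30,32,46); box(Wt,"disc",581,-26,34,8,17)
E
```

```text
clock: 6.67
position: [461.9, -231.7, 318.2]
tcp_rot: [-0.0, 0.984, -0.176, 0.0]
force: [-0.7, 0.3, 0.2]
opening: 0.998
grasp_force: 0.0
[ 461.92110433 -231.73085663  318.22230861]
housing 3033 mean [ 465.1 -233.7   46.5] z [44.9 46.5 48.3] rect [ 463. -233.] [44.3 44.1] 69.7
cover boss 120 mean [580.2 -25.5  39. ] z [36.1 39.1 42.3] rect [580.3 -25.3] [23.4 22. ] 87.1
disc 572 mean [579.2 -24.9  11.7] z [ 8.8 11.5 14.9] rect [581.2 -26. ] [67.8 66.8] 89.6
```

Cover is 2 mm from its pocket centre. Now gripping the housing.

```bash
python3 -m inch '[[0,0,0,-40,0],[0,0,0,-75,0],[60,0,0,-98,0],[60,0,0,-108,0],[60,0,0,-111,0],[60,0,0,-111,0],[255,0,0,-111,0],[255,0,0,-111,0],[255,0,0,-111,0],[255,0,0,-111,0],[255,0,0,-111,0],[255,0,0,-111,0]]' 25
```

```text
clock: 7.77
position: [461.8, -232.0, 207.9]
tcp_rot: [0.0, 0.984, -0.176, 0.0]
force: [-1.5, 0.7, 6.5]
opening: 0.46
grasp_force: 25.0
```

```bash
python3 -m inch '[[255,0,0,15,0],[255,0,0,45,0],[255,0,0,80,0.05],[255,5,20,105,0.1],[255,15,50,110,0.15],[255,26,82,110,0.2],[255,37,114,110,0.25],[255,48,146,110,0.3],[255,59,178,110,0.35],[255,70,210,110,0.4],[255,81,242,110,0.435],[255,92,274,110,0.435],[255,102,304,110,0.435],[255,109,324,110,0.435],[255,111,330.5,110,0.435],[255,111,330.5,110,0.435],[255,111,330.5,110,0.435],[255,111,330.5,110,0.435]]'
python3 - <<'E'
from h import *
p,W,o=wpts(); cv2.imwrite("pics/w3.png",p[...,::-1]); np.savez("w3.npz",p=p,W=W)
print(o["position"],o["opening"],o["grasp_force"])
h=W.reshape(-1,3); x,y,z=o["position"]
box(W,"held block",x,y,35,z-171-44,z-171+20)
box(W,"held top",x,y,35,z-171+5,z-171+14)
w=W.reshape(-1,3); w=w[(w[:,2]>12.5)&(w[:,2]<20)]
a=np.radians(4.6); R=np.array([[np.cos(a),np.sin(a)],[-np.sin(a),np.cos(a)]])
l=(w[:,:2]-[578,32.3])@R.T; m=(abs(l[:,0])<46)&(abs(l[:,1])<106); l=l[m]
print(len(l),cv2.minAreaRect(w[m][:,:2].astype(np.float32)),np.percentile(l,[.5,99.5],axis=0))
E
```

```text
clock: 9.27
position: [572.4, 97.6, 317.1]
tcp_rot: [0.0, 0.999, 0.04, -0.0]
force: [0.1, -0.5, -1.9]
opening: 0.462
grasp_force: 25.0
[572.41265134  97.58544611 317.13155112] 0.4618836237667138 24.999623894691467
held block 10018 mean [585.5  98.3 150.1] z [122.1 155.4 162.1] rect [578.1  97.8] [35.7 63.2] 4.3
held top 6320 mean [582.1  98.  155.7] z [153.6 155.7 158.1] rect [578.   97.8] [35.5 60.7] 4.6
6533 ((580.2512817382812, 31.05078125), (77.84003448486328, 196.0323486328125), 4.486457347869873) [[-36.12883567 -98.29913249]
 [ 40.83242875  96.05223216]]
```

View pics/w3.png

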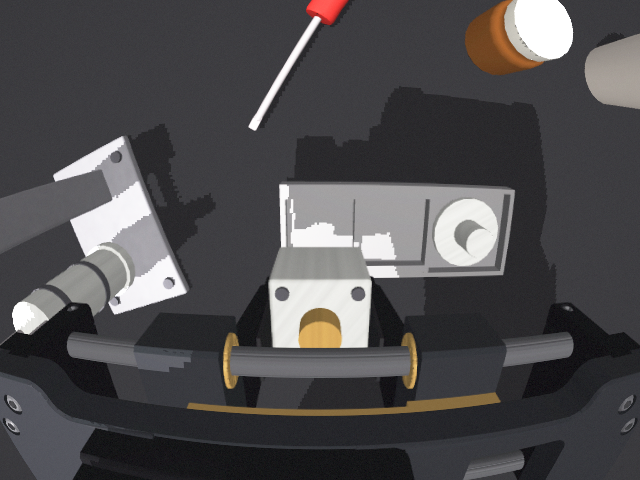

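The cover sits centred in its pocket at (466,232). The held housing at (320,300) is square to the tray, above the left pocket. Needed shift is about (+0.7,+0.3). Descending.

```bash
python3 -m inch '[[255,0.7,0.3,-25,0],[255,0.7,0.3,-55,0],[255,0.7,0.3,-78,0],[255,0.7,0.3,-92,0],[255,0.7,0.3,-99,0],[255,0.7,0.3,-102,0],[255,0.7,0.3,-104,0],[255,0.7,0.3,-105,0],[255,0.7,0.3,-105,0],[255,0.7,0.3,-105,0],[255,0.7,0.3,-105,0]]'; python3 -m inch '[[255,0,0,-1,0],[255,0,0,-1,0],[255,0,0,-1,0]]'
```

```text
clock: 10.23
position: [573.5, 99.0, 212.9]
tcp_rot: [0.0, 0.999, 0.041, 0.001]
force: [-0.7, 0.2, -3.0]
opening: 0.459
grasp_force: 25.0
clock: 10.48
position: [573.5, 99.0, 211.9]
tcp_rot: [0.0, 0.999, 0.041, 0.0]
force: [-1.1, 0.1, 6.0]
opening: 0.462
grasp_force: 25.0
```

Seated exactly at floor height. Releasing, rising, and moving to a viewing point short of the column.

```bash
python3 -m inch '[[90,0,0,0,0],[90,0,0,0,0],[90,0,0,0,0],[90,0,0,20,0],[90,0,0,60,0],[90,-10,0,100,0],[90,-30,0,140,0.06],[90,-50,0,180,0.12],[90,-70,20,220,0.18],[90,-90,50,255,0.24],[90,-104,85,275,0.3],[90,-104,120,275,0.32],[90,-104,146,275,0.32],[90,-104,146,275,0.32],[90,-104,146,275,0.32],[90,-104,146,275,0.32]]' 30
python3 - <<'E'
from h import *
p,W,o=wpts(); cv2.imwrite("pics/w4.png",p[...,::-1]); np.savez("w4.npz",p=p,W=W)
print(o["position"],o["tcp_rot"])
box(W,"lug",533,272,30,252,266)
box(W,"post",593,297,35,195,206)
box(W,"body",533,272,30,140,150)
p,d=viewer.camera("top"); Wt=pts("top",d); np.savez("top2.npz",p=p,d=d)
box(Wt,"cover boss",581,-26,30,32,46); box(Wt,"housing",572,98,40,44,56)
E
```

```text
clock: 11.82
position: [469.3, 244.8, 485.9]
tcp_rot: [0.0, 0.98, 0.2, -0.0]
force: [-0.2, -0.6, -0.4]
opening: 0.65
grasp_force: 0.0
[469.32176616 244.82304684 485.87750739] [ 2.30629839e-04  9.79821102e-01  1.99876010e-01 -3.68300133e-04]
lug 971 mean [535.9 272.3 258.4] z [257.2 258.3 259.6] rect [535.9 272.1] [13.6 21.9] 23.1
post 2079 mean [591.2 295.5 200.3] z [198.1 200.4 201.9] rect [583.9 292.3] [59.3 27.6] 23.1
body 303 mean [545.3 276.5 144.4] z [143.3 144.4 145.5] rect [536.  272.3] [36.5 37.8] 23.1
cover boss 120 mean [580.2 -25.5  39.2] z [35.6 39.4 42.3] rect [580.4 -25.4] [22.8 22.5] 70.9
housing 441 mean [571.   99.3  49.3] z [46.1 49.3 52.6] rect [571.6  99.5] [44.5 44.2] 4.9
```

View pics/w4.png

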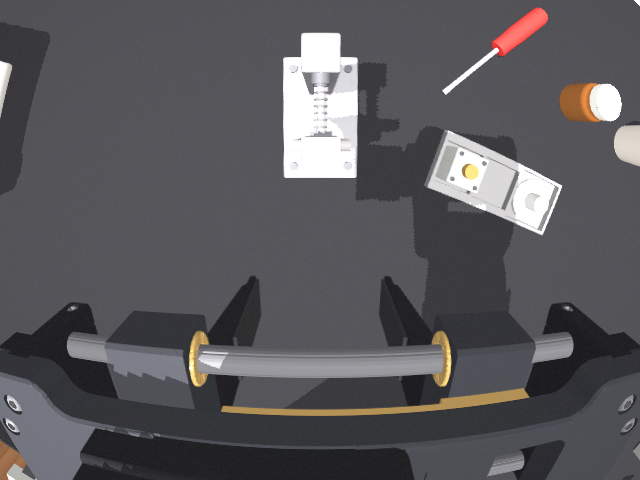

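The column's lug is at about (320,148), aligned with the tool. The post is behind it at (320,52), and cover and housing are in their pockets. I'll grip the lug with 60 N.

```bash
python3 -m inch '[[90,30,12.6,0,0],[90,55,23.1,0,0],[90,64.7,27.2,0,0],[90,64.7,27.2,0,0],[90,64.7,27.2,-25,0],[90,64.7,27.2,-50,0],[90,64.7,27.2,-66,0],[90,64.7,27.2,-73,0],[90,64.7,27.2,-73,0],[90,64.7,27.2,-73,0],[255,64.7,27.2,-73,0],[255,64.7,27.2,-73,0],[255,64.7,27.2,-73,0],[255,64.7,27.2,-73,0],[255,64.7,27.2,-73,0],[255,64.7,27.2,-73,0],[255,64.7,27.2,-73,0]]' 60
```

```text
clock: 13.33
position: [534.1, 272.1, 413.3]
tcp_rot: [0.0, 0.98, 0.2, 0.0]
force: [0.0, 0.3, 0.7]
opening: 0.232
grasp_force: 60.0
```

Gripped the 22 mm lug. Pushing straight back 12.5 mm along the hook's x axis.

```bash
python3 -m inch '[[255,1.8,0.8,0.3,0],[255,3.7,1.6,0.5,0],[255,5.5,2.3,0.5,0],[255,7.4,3.1,0.5,0],[255,9.2,3.9,0.5,0],[255,10.6,4.5,0.5,0],[255,11.5,4.9,0.5,0],[255,11.5,4.9,0.5,0],[255,11.5,4.9,0.5,0],[255,11.5,4.9,0.5,0],[255,11.5,4.9,0.5,0]]'
python3 - <<'E'
from h import *
p,W,o=wpts(); cv2.imwrite("pics/w5.png",p[...,::-1]); print(o["position"],o["force"],o["opening"])
K,R,t=cal("side"); p,d=viewer.camera("side"); np.savez("side2.npz",p=p,d=d)
u,_=cv2.projectPoints(np.array([[545.,277,188]]),cv2.Rodrigues(R)[0],t,K,None); u=u.ravel().astype(int); print(u)
cv2.imwrite("pics/s2.png",cv2.resize(p[u[1]-60:u[1]+75,u[0]-90:u[0]+90,::-1],(800,600),interpolation=3))
E
```

```text
clock: 14.25
position: [545.5, 277.1, 413.4]
tcp_rot: [0.0, 0.98, 0.2, -0.001]
force: [-4.8, -2.3, -0.9]
opening: 0.23
grasp_force: 60.0
[545.52878665 277.05441574 413.39797021] [-4.8194883  -2.25025377 -0.8841435 ] 0.22970860329916368
[268 306]
```

View pics/s2.png

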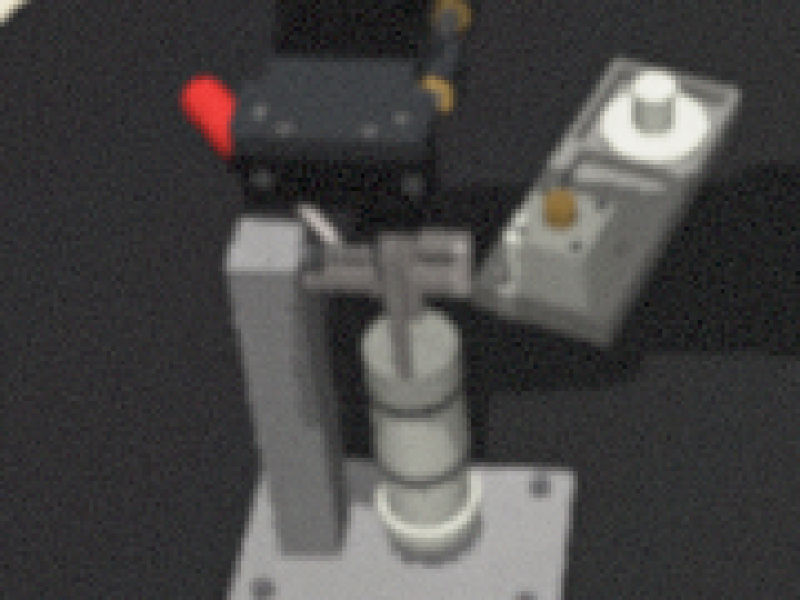

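The column is upright with its eye pushed back. The force of 5.3 N matches an open keeper. Lifting 26 mm.

```bash
python3 -m inch '[[255,0,0,2,0],[255,0,0,5,0],[255,0,0,9,0],[255,0,0,13,0],[255,0,0,17,0],[255,0,0,21,0],[255,0,0,24,0],[255,0,0,26,0],[255,0,0,26.5,0],[255,0,0,26.5,0],[255,0,0,26.5,0]]'
```

```text
clock: 15.27
position: [545.6, 277.0, 440.2]
tcp_rot: [0.0, 0.98, 0.2, 0.0]
force: [0.5, -0.4, -4.4]
opening: 0.227
grasp_force: 60.0
```

The wrist now carries only the column's weight. Drawing off over the nib towards -x.

```bash
python3 -m inch '[[255,-3,-1.3,0,0],[255,-9,-3.8,0,0],[255,-17,-7.2,0,0],[255,-25,-10.7,0,0],[255,-34,-14.5,0,0],[255,-43,-18.3,0,0],[255,-52,-22.2,0,0],[255,-61,-26,0,0],[255,-70,-29.8,0,0],[255,-79,-33.7,0,0],[255,-86,-36.6,0,0],[255,-90,-38.3,0,0],[255,-90,-38.3,0,0],[255,-90,-38.3,0,0]]'
```

```text
clock: 16.43
position: [455.7, 238.7, 440.4]
tcp_rot: [-0.0, 0.98, 0.2, 0.0]
force: [0.3, 0.1, -2.7]
opening: 0.225
grasp_force: 60.0
```

Off the hook. Carrying it above the middle pocket.

```bash
python3 -m inch '[[255,0,0,8,0],[255,0,0,20,0],[255,3,-5,32,0],[255,10,-16,40,0],[255,20,-33,40,0],[255,32,-53,40,0],[255,45,-74,40,0],[255,58,-95,40,0],[255,71,-116,40,0],[255,84,-137,40,0],[255,97,-158,40,0],[255,107,-175,40,0],[255,115,-188,40,0],[255,120,-196,40,0],[255,121.7,-199,40,0],[255,121.7,-199,40,0],[255,121.7,-199,40,0],[255,121.7,-199,40,0],[255,121.7,-199,40,0]]'
python3 - <<'E'
from h import *
p,W,o=wpts(); np.savez("w6.npz",p=p,W=W); print(o["position"],o["force"],o["opening"])
q=viewer.camera("side"); S=pts("side",q[1]); x,y,z=o["position"]
# column axis from side depth: fit circle to body slices (underside = z-379)
b=z-379.2
from scipy.optimize import least_squares
for lo,hi,r in((0,9,23),(15,30,20),(45,60,20),(60,75,20),(85,105,20)):
    s=S.reshape(-1,3); m=(np.hypot(s[:,0]-x,s[:,1]-y)<35)&(s[:,2]>b+lo)&(s[:,2]<b+hi); s=s[m]
    if len(s)<8: print(lo,len(s)); continue
    f=least_squares(lambda c:np.hypot(s[:,0]-c[0],s[:,1]-c[1])-r,[x,y],loss="soft_l1"); print(lo,len(s),f.x.round(1))
w=W.reshape(-1,3); w=w[(w[:,2]>12.5)&(w[:,2]<20)]
a=np.radians(4.6); R=np.array([[np.cos(a),np.sin(a)],[-np.sin(a),np.cos(a)]])
l=(w[:,:2]-[578,32.3])@R.T; m=(abs(l[:,0])<46)&(abs(l[:,1])<106); l=l[m]
print("tray",len(l),cv2.minAreaRect(w[m][:,:2].astype(np.float32)))
p=q[0]; K,R,t=cal("side")
u,_=cv2.projectPoints(np.array([[577.,39,150]]),cv2.Rodrigues(R)[0],t,K,None); u=u.ravel().astype(int)
cv2.imwrite("pics/s3.png",cv2.resize(p[u[1]-60:u[1]+75,u[0]-90:u[0]+90,::-1],(800,600),interpolation=3))
E
```

```text
clock: 18.02
position: [577.0, 40.5, 480.4]
tcp_rot: [-0.0, 0.98, 0.2, 0.0]
force: [0.2, 0.5, -3.4]
opening: 0.229
grasp_force: 60.0
[576.98791456  40.50604763 480.40817618] [ 0.24732017  0.54468802 -3.42719137] 0.229158253132862
0 75 [578.2  38.6]
15 83 [577.8  39.5]
45 99 [577.8  39.8]
60 89 [577.9  39.8]
85 140 [577.9  39.6]
tray 2985 ((580.2163696289062, 31.343597412109375), (78.05265045166016, 196.08958435058594), 4.502286911010742)
```

View pics/s3.png

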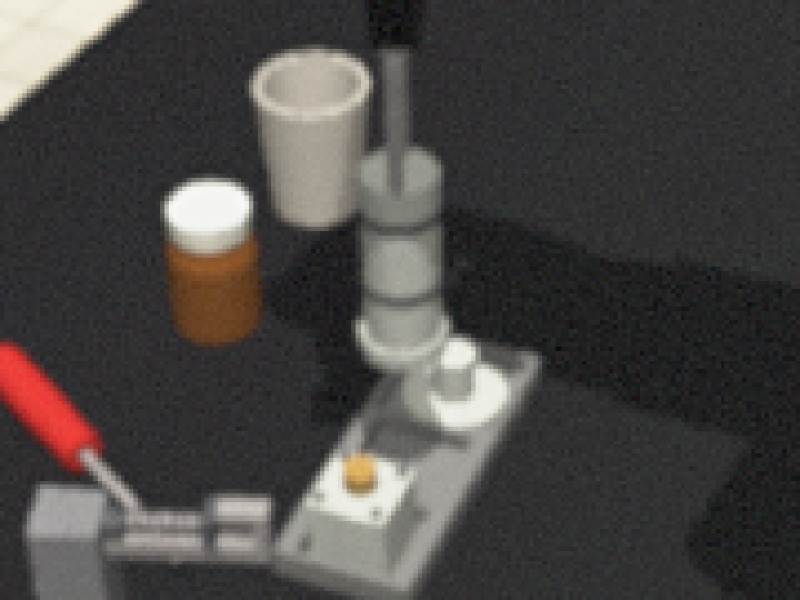

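The column hangs upright at (405,250). Its axis is within about 1 mm of the pocket centre and the hook at (240,510) is empty. Lowering it.

```bash
python3 -m inch '[[255,0,0,-12,0],[255,0,0,-32,0],[255,0,0,-54,0],[255,0,0,-72,0],[255,0,0,-84,0],[255,0,0,-90,0],[255,0,0,-93,0],[255,0,0,-95,0],[255,0,0,-96,0],[255,0,0,-96,0],[255,0,0,-96,0]]'; python3 -m inch '[[255,0,0,-0.8,0],[255,0,0,-0.8,0],[255,0,0,-0.8,0]]'
```

```text
clock: 19.03
position: [577.3, 39.8, 384.9]
tcp_rot: [0.0, 0.98, 0.2, 0.0]
force: [0.0, -0.4, -3.1]
opening: 0.232
grasp_force: 60.0
clock: 19.28
position: [577.3, 39.7, 383.7]
tcp_rot: [0.0, 0.98, 0.2, 0.0]
force: [0.9, -0.3, -3.2]
opening: 0.226
grasp_force: 60.0
```

```bash
python3 -m inch '[[255,0,0,-0.6,0],[255,0,0,-0.6,0],[255,0,0,-0.6,0]]'
```

```text
clock: 19.53
position: [577.3, 39.7, 383.5]
tcp_rot: [0.0, 0.98, 0.2, 0.001]
force: [-1.9, 0.4, 5.7]
opening: 0.228
grasp_force: 60.0
```

Contact at the expected height. Releasing and rising clear, then checking.

```bash
python3 -m inch '[[150,0,0,0,0],[90,0,0,0,0],[90,0,0,0,0],[90,0,0,0,0],[90,0,0,15,0],[90,0,0,45,0],[90,0,0,80,0],[90,-30,0,100,0],[90,-70,0,100,0],[90,-110,0,100,0],[90,-120,0,100,0],[90,-120,0,100,0]]'
python3 - <<'E'
from h import *
from scipy.optimize import least_squares
p,d=viewer.camera("side"); S=pts("side",d); print(arm.get_obs()["position"])
for lo,hi,r in((15,30,20),(45,60,20),(85,105,20)):
    s=S.reshape(-1,3); m=(np.hypot(s[:,0]-577.5,s[:,1]-39.8)<35)&(s[:,2]>4+lo)&(s[:,2]<4+hi); s=s[m]
    f=least_squares(lambda c:np.hypot(s[:,0]-c[0],s[:,1]-c[1])-r,[577,40],loss="soft_l1"); print(lo,len(s),f.x.round(1))
K,R,t=cal("side"); u,_=cv2.projectPoints(np.array([[565.,130,120]]),cv2.Rodrigues(R)[0],t,K,None); u=u.ravel().astype(int)
cv2.imwrite("pics/s4.png",cv2.resize(p[u[1]-75:u[1]+75,u[0]-100:u[0]+100,::-1],(800,600),interpolation=3))
p,d=viewer.camera("top"); Wt=pts("top",d)
box(Wt,"lug",577,40,25,220,236); box(Wt,"boss",581,-26,30,32,46); box(Wt,"housing",572,98,40,44,56)
E
```

```text
clock: 20.53
position: [455.1, 39.9, 483.6]
tcp_rot: [0.0, 0.98, 0.2, 0.0]
force: [0.6, -1.1, 0.1]
opening: 0.646
grasp_force: 0.0
[456.87218252  39.76351848 483.55282992]
15 47 [578.3  38.4]
45 92 [577.9  38.9]
85 124 [578.1  39.1]
lug 126 mean [575.9  40.3 227.3] z [224.6 227.3 229.8] rect [576.2  40.6] [14.4 21.5] 23.9
boss 120 mean [580.2 -25.5  39. ] z [35.6 39.3 41.9] rect [580.1 -25.3] [23.5 22. ] 87.8
housing 444 mean [571.   99.2  49.4] z [46.4 49.3 52.6] rect [571.6  99.6] [44.3 44.1] 4.9
```

View pics/s4.png

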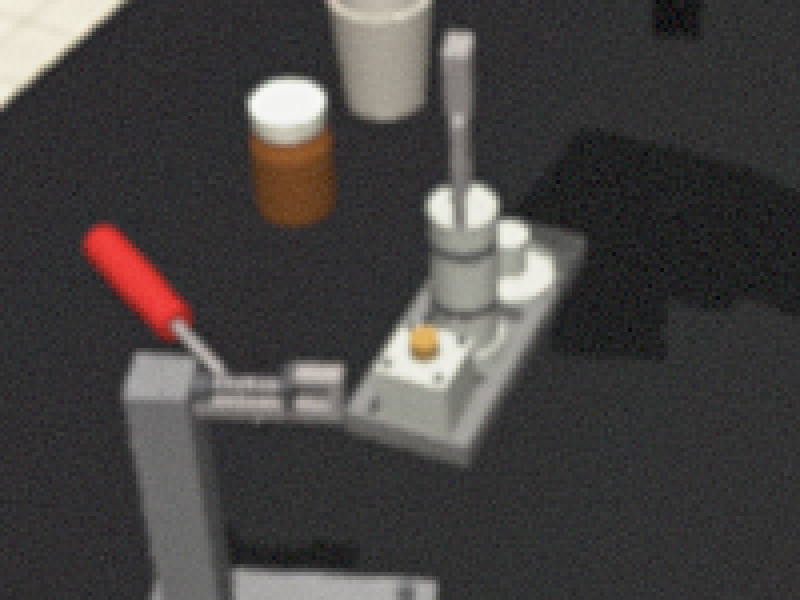

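All three parts stand upright in their pockets: column at (462,250), housing at (420,370), cover at (520,265). The hook at (310,385) is empty with its keeper shut, and the bystanders look undisturbed. Handing in.

```bash
python3 -c "
from workcell import job_done
print(job_done())"
```

```text
the job is handed in; nothing more can be done
None
```

I loaded the tray in the required order (cover, housing, then the column off its hook) and handed the job in at about 20.5 s; each part measured within about 2 mm of its pocket centre, but the hand-in returned no verdict.

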